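# Stop the stirrer, close the glaze jar and lift off the dust cover

## Task

Shut the glaze stirrer down by pressing its keys fully, one at a time: red, then yellow, then blue. Then carry the two nested lids together by the yellow rim from their stand to the white jar, lower them gently until the inner lid is fully seated in the neck, and let go. Finally take the green outer lid alone by its black knob, lift it straight up, leaving the yellow inner lid seated undisturbed, and finish while still holding it still and upright about 10 cm above where it sat; leave everything else on the table alone.

Things in the scene. Friction and masses are not known exactly. Their poses are not given: they have to be found in the camera images.
- red_key (a joint): red round spring key (30 mm across) on top of the blue key box: travel in m, 0 = up, 0.006 = fully down; a spring, fully down at 4 N; it counts as pressed beyond about 4 mm
- yellow_key (a joint): yellow key, the same kind
- blue_key (a joint): blue key, the same kind
- red_key_top (a point): centre of the red key's top face, which is pressed straight down. The three keys stand in a row 60 mm apart, in any colour order, on a blue box 110 x 200 mm, 50 mm high, that is fixed to the table
- yellow_key_top (a point): centre of the yellow key's top face
- blue_key_top (a point): centre of the blue key's top face
- jar_mouth (a point): centre of the mouth of the white glaze jar, on the rim's plane, z up. The jar is clamped fast on the grey stirrer and cannot move. Its round neck is 50 mm across outside, 42 mm inside, stands 35 mm clear above the sloping shoulder and is 32 mm deep; the jar's body is 92 mm across and the stirrer 150 x 150 mm
- inner_rim (a point): middle of the yellow inner lid's rim, half-way up; z up. Rim: disc 58 mm across, 16 mm high; grip it here to carry both lids. Below it a plug 38 mm across, 18 mm long, tapered at the foot to 28 mm, fits loosely into the jar's neck until the rim's underside lies on the neck's edge (this point then 8 mm above jar_mouth). Above it a boss 7 mm high fits loosely in the outer lid. 80 to 170 g
- stand_top (a point): centre of the upper edge of the lid stand, 38 mm above the table: a fixed grey tube 50 mm across on a round wooden foot 90 mm across, 8 mm high. At the start the inner lid's plug sits in it, the rim's underside on this edge
- outer_knob (a point): centre of the black knob of the green outer lid, half-way up; z up. Knob: upright cylinder 18 mm across, 18 mm high, on an green cap 51 mm across, 14 mm high. The cap only rests on the inner lid's rim, over the boss: it comes off when lifted, and rides along when the inner lid is carried by its rim. Nested, this point is 31 mm above inner_rim. 60 to 130 g
- brush: bystander, leave alone: a small paintbrush lying flat near the lid stand, 140 long (mm); origin at its underside
- test_tile: bystander, leave alone: a flat blue ceramic tile 40 x 70 x 8, lying near the lid stand (mm); origin at its underside
- pot: bystander, leave alone: a terracotta cup, 72 across, 75 high (mm); origin at its underside
- bowl: bystander, leave alone: a white ceramic bowl, 120 across, 50 high (mm); origin at its underside
- glaze_jar: bystander, leave alone: a small amber glass jar with white cap, 60 across, 90 high (mm); origin at its underside
- wood_rib: bystander, leave alone: a flat wooden potter's rib 50 x 100 x 10 (mm); origin at its underside
- spoon: bystander, leave alone: a metal spoon lying flat, 150 long (mm); origin at its underside
There are look-alikes about, which are no part of the job. Of the things shaped like the part that bears outer_knob, the green one is meant.

How it is judged:
By the outcome, as a careful person would: the job done as asked, in the order asked, and still so for the second after the job is handed in, while the arm keeps its last pose, push and grip.
It also fails if it takes over 72 s, if anything falls off the work surface, if the arm or the gripper's body presses on something with over 40 N, if the wrist force passes 120 N, or if a joint passes its speed limit or range.

## Robot

A 6-joint arm with a two-finger parallel gripper is mounted at the origin on the work surface. World frame = base frame: x ahead of the robot, y to its left, z up, the work surface at z = 0. Lengths are in m, angles in rad, forces in N, time in s.
With the tool pointing down it reaches from about 0.375 to 0.75 m from the base axis. Payload 9 kg.
Tool frame: the origin (TCP) lies between the finger pads; the fingertips stand ctrl.tips_ahead ahead of it and the grasp point (between the pads) lies 3 mm ahead of it (ctrl.tips_ahead is the distance from the TCP to the fingertips, in m); z points along the fingers, y is the line along which they close (so a half turn about z gives the same grasp; the last joint's range is limited). The gripper opens to 85 mm and grips with 20 to 120 N. Pads are 22 mm wide; open, the fingers measure 114 mm over their backs; the gripper's body (76 mm by 85 mm) begins 54 mm behind the grasp point. The pads swing forward as they close: fully open they stand 13 mm farther back than shut.
Start: joints at [1.015, 0.104, 0.097, 1.564, 0, 1.353], TCP at [0.199, 0.566, 0.219] pointing down, gripper open.
Joint ranges: [-2.99, 2.99], [-0.84, 1.86], [-1.1, 1.16], [-1.84, 2.11], [-1.51, 1.56], [-3.14, 3.14]. Speed limits (rad/s): [2.22, 2.22, 2.57, 3.14, 3.14, 3.14].

## Interface

Orientations are given as a rotation vector (axis times angle).
In Python, from bench import sense, cams, order, spot_in, outline_of, ctrl gives the robot as it stands.
- The arm moves only by the shell command python3 -m pendant 'ROWS' [FORCE]. ROWS is JSON, a list of rows, each an object of numbers: "gripper": the closure, from 0 (fully open) to 1 (shut); "x", "y", "z": the shift along the tool's x, y, z in m; "rx", "ry", "rz": the turn, a rotation vector about the tool's x, y, z in rad. A call has 1 to 12 rows; each row is the pose to reach, as a shift and turn from the pose commanded when the call began, along the tool's axes at that moment; what a row does not reach only later rows make up. A row lasts 1/12 s, in which the tool goes at most 41.7 mm and 7.16 degrees, less where a joint would pass 70% of its speed; a pose out of reach is approached as far as the arm can. A call with a gripper value outside its range is refused whole. The fingers move at their own pace and stop on an object; FORCE is the grip in N (left out, the last holds). Time passes only in rows, so rows that repeat a pose let the fingers close. It gives the time, the measured TCP pose, the force, the opening and the grip force at its end, in the units of the state.
- sense(): the state, without advancing time (a new reading comes with each control period).
- cams.get_image(name): name is "scene" or "top"; returns a dict with "image" (420x560x3 uint8, blue, green, red), "fx", "fy", "cx", "cy" (pixels), "R" (3x3) and "t" (3): a world point X has camera coordinates R X + t. Camera axes: x right, y down, z forward; pixel columns grow to the right and rows downward; lengths in m; the calibration is good to about 2 mm. A picture is of the moment at which its call begins. There is no depth.
- order.finish_job(): hands the job in; it is judged then, once.
Trained networks look in the newest picture that a camera, given by its name, has taken for a name from the list of things; names that differ only in an ending like _2 or _b are one class to them, and where a whole thing is asked for, a point or a joint stands for the part that bears it (a point fixed in the world has none). Each returns a list of dicts, best first, with "conf" (0 to 1); they miss things now and then, are a little off and sometimes report something else, mostly with a low value. They report only what shows in the picture. A call takes as long as a camera call. They do not tell look-alikes from the thing itself.
- spot_in(camera, query): "box" ([left, top, width, height] in pixels, round what is visible of it).
- outline_of(camera, query): "pixels" (420x560 bool, what is visible of it) and "box" ([left, top, width, height] in pixels, round what is visible of it).
The state is a dict: "time_s": time; "qpos": joint angles; "dq": joint speeds; "joint_torque": joint torques, N m; "tool_pos": TCP position; "tool_rot": TCP orientation; "ft_force": force on the tool from outside, world axes, zero at the start; "wrist_torque": the same for the moment, N m; "gripper_width": finger opening in m; "grasp_force": force on a finger pad.
Only numpy, scipy, OpenCV 4.12 (cv2) and the standard library are available. Lean on these libraries where they do the work, as an engineer would, in place of code of your own. Each camera call takes 0.05 s, during which the arm holds its last target. There are 200 camera calls.

## Working session

There is one attempt and no reset: what is moved stays moved. The work goes in short steps, Python scripts to look and compute and a shell command to move; the robot and the scene stay as the last step left them, time stands still between calls to the robot, and variables do not carry over. Pictures are saved under pics/ and viewed, at most 10 in all, crops included, and the job is handed in when it is done.

```bash
mkdir -p pics; ls; python3 - <<'E'
from bench import sense,cams,ctrl
import cv2
s=sense();print(s['time_s'],s['tool_pos'],s['tool_rot'],s['gripper_width'],s['ft_force'],ctrl.tips_ahead)
for n in('scene','top'):
    d=cams.get_image(n);cv2.imwrite(f'pics/{n}0.png',d['image']);print(n,d['fx'],d['R'],d['t'])
E
```

```text
pics
0.0 [0.19864209 0.56578496 0.21822484] [-5.27999934e-01 -3.09636653e+00  1.93938456e-03] 0.0856445567697463 [-0.25568819 -0.06109453  0.90527104] 0.022
scene 417.1865634677003 [[-0.67304185  0.73943015  0.01605387]
 [ 0.4923487   0.46413059 -0.73632571]
 [-0.55191252 -0.48767392 -0.67643678]] [ 0.38413949 -0.22273708  1.47682494]
top 524.5275643021151 [[ 0.01056349 -0.99990339 -0.00903405]
 [-0.99174957 -0.00932222 -0.127851  ]
 [ 0.12775444  0.01031007 -0.99175224]] [0.01820087 0.59688468 1.17450983]
```

View pics/scene0.png

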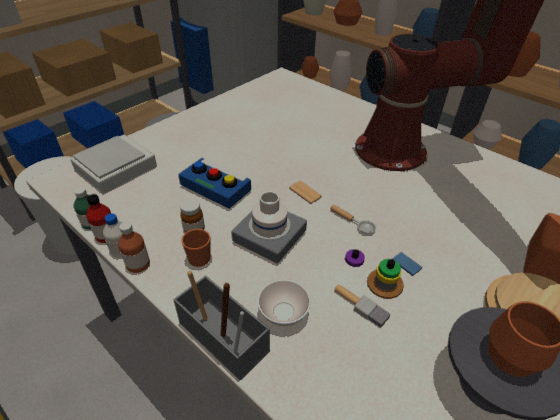

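View pics/top0.png

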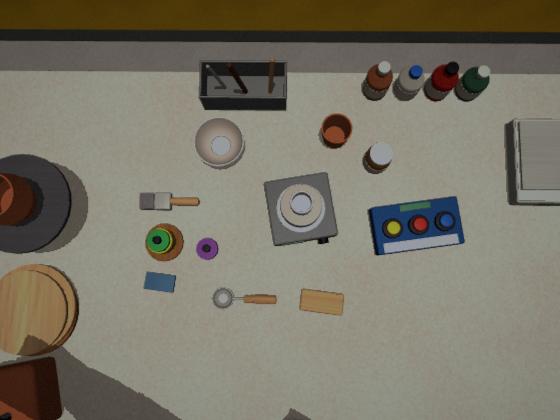

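The scene shows the key box at about (215,180), with blue (198,168), red (213,174) and yellow (230,181). The jar on the stirrer is at (270,210), and the nested green/yellow lids with black knob are on the stand at (388,270). In the top view, the keys are yellow (393,228), red (420,225), blue (446,221), the jar mouth is (301,204), and the lids are at (158,240).

Candidates for the outer lid are green with a black knob at top (158,240) and purple with a black knob at top (207,248). By the description, green on the stand is meant. I'll check this in one crop.

```bash
cat > h.py <<'E'
import numpy as np,cv2
from bench import sense,cams,spot_in,outline_of
def P(d): return np.array([[d['fx'],0,d['cx']],[0,d['fy'],d['cy']],[0,0,1]])@np.c_[d['R'],d['t']]
def tri(ds,uvs):
    X=cv2.triangulatePoints(P(ds[0]),P(ds[1]),np.float64(uvs[0]).reshape(2,1),np.float64(uvs[1]).reshape(2,1))
    X=(X[:3]/X[3]).ravel(); return X,[np.round(proj(d,X)-u,1) for d,u in zip(ds,uvs)]
def proj(d,X): p=P(d)@np.r_[X,1]; return p[:2]/p[2]
def onz(d,uv,z):
    R,t=np.array(d['R']),np.array(d['t']); c=-R.T@t
    r=R.T@np.array([(uv[0]-d['cx'])/d['fx'],(uv[1]-d['cy'])/d['fy'],1]); return c+r*(z-c[2])/r[2]
def two(): return {n:cams.get_image(n) for n in('scene','top')}
E
python3 - <<'E'
from h import *
D=two()
np.set_printoptions(precision=4,suppress=True)
for q in['red_key_top','yellow_key_top','blue_key_top','red_key','inner_rim','outer_knob','jar_mouth','stand_top']:
    c={}
    for n in D:
        for o in outline_of(n,q)[:3]:
            m=o['pixels'];ys,xs=np.nonzero(m);b=o['box']
            print(q,n,round(o['conf'],2),b,[round(xs.mean(),1),round(ys.mean(),1)],m.sum())
a=D['scene']['image'][230:310,330:440];b=D['top']['image'][215:295,130:240]
k=D['scene']['image'][140:220,165:275];j=D['scene']['image'][180:260,225:335]
im=np.vstack([np.hstack([a,b]),np.hstack([k,j])])
cv2.imwrite('pics/crop1.png',cv2.resize(im,None,fx=3.6,fy=3.6,interpolation=cv2.INTER_CUBIC))
E
```

```text
red_key_top scene 0.5 [207.8, 168.6, 9.7, 5.3] [np.float64(213.0), np.float64(171.4)] 59
yellow_key_top scene 0.6 [223.9, 173.9, 11.0, 8.9] [np.float64(228.5), np.float64(178.4)] 66
yellow_key_top top 0.61 [144.7, 270.5, 31.5, 20.3] [np.float64(159.6), np.float64(281.3)] 529
yellow_key_top top 0.25 [192.9, 116.7, 50.8, 48.4] [np.float64(217.8), np.float64(140.7)] 1951
blue_key_top scene 0.45 [193.6, 159.4, 13.6, 10.7] [np.float64(197.9), np.float64(164.5)] 87
red_key scene 0.61 [211.5, 169.9, 10.7, 3.6] [np.float64(212.9), np.float64(171.5)] 39
inner_rim scene 0.74 [374.7, 264.8, 26.2, 19.1] [np.float64(386.0), np.float64(277.8)] 176
inner_rim top 0.63 [139.0, 191.5, 59.6, 19.7] [np.float64(163.4), np.float64(201.1)] 708
inner_rim top 0.58 [151.0, 231.4, 21.7, 21.2] [np.float64(166.9), np.float64(243.8)] 79
outer_knob scene 0.9 [378.1, 258.9, 22.2, 17.3] [np.float64(389.3), np.float64(267.7)] 372
outer_knob scene 0.69 [345.9, 252.7, 17.7, 16.4] [np.float64(353.6), np.float64(257.1)] 264
outer_knob top 0.96 [148.2, 228.2, 16.2, 22.9] [np.float64(157.7), np.float64(239.9)] 408
outer_kn
[... 192 characters left out ...]
3 [231.3, 189.8, 78.3, 71.8] [np.float64(269.1), np.float64(228.3)] 3100
jar_mouth top 0.82 [263.9, 170.4, 73.4, 73.8] [np.float64(300.4), np.float64(209.2)] 4412
jar_mouth top 0.63 [318.8, 115.5, 33.5, 31.6] [np.float64(335.5), np.float64(129.6)] 808
stand_top scene 0.6 [366.8, 270.3, 36.3, 26.6] [np.float64(383.9), np.float64(286.3)] 627
stand_top scene 0.55 [328.6, 206.2, 47.6, 28.1] [np.float64(354.9), np.float64(219.9)] 392
stand_top top 0.71 [145.9, 222.2, 35.2, 38.9] [np.float64(169.8), np.float64(244.7)] 415
stand_top top 0.66 [296.0, 288.9, 48.5, 28.3] [np.float64(320.7), np.float64(301.3)] 1001
stand_top top 0.39 [361.7, 140.4, 32.2, 33.8] [np.float64(378.0), np.float64(157.2)] 695
```

View pics/crop1.png

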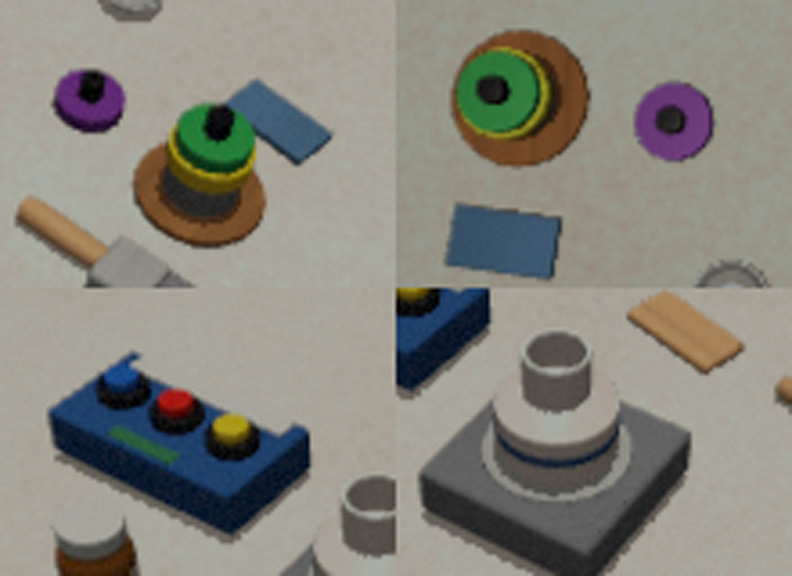

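The crop confirms it: the green cap with black knob sits on the yellow rim on the stand (scene 389,265), and the purple cap lies loose on the table (scene 355,257). Next is precise measurement by colour.

```bash
python3 - <<'E'
from h import *
np.set_printoptions(precision=4,suppress=True)
D=two();ds=[D['scene'],D['top']]
def seg(n,roi,lo,hi):
    x,y,w,h=roi;hsv=cv2.cvtColor(D[n]['image'][y:y+h,x:x+w],cv2.COLOR_BGR2HSV)
    m=cv2.inRange(hsv,np.array(lo),np.array(hi));k,l,s,c=cv2.connectedComponentsWithStats(m)
    i=1+np.argmax(s[1:,4]);return c[i]+[x,y],s[i]+[x,y,0,0,0]
rois={'red':((203,162,22,20),(408,212,24,24),(0,150,90),(9,255,255)),
'yellow':((218,170,24,20),(382,216,24,24),(22,120,90),(35,255,255)),
'blue':((190,155,18,18),(435,209,24,24),(100,170,120),(120,255,255)),
'green':((370,250,40,40),(140,222,40,40),(45,120,60),(85,255,255)),
'yrim':((365,250,45,50),(140,222,45,40),(22,120,70),(35,255,255)),
'knob':((375,252,28,22),(146,228,22,24),(0,0,0),(179,255,50))}
for k,(a,b,lo,hi) in rois.items():
    ca,sa=seg('scene',a,lo,hi);cb,sb=seg('top',b,lo,hi)
    X,r=tri(ds,[ca,cb]);print(k,ca,sa,cb,sb,X,r)
for z in (.12,.13,.14): print(z,onz(ds[0],(269.4,198.3),z),proj(ds[1],onz(ds[0],(269.4,198.3),z)))
a=D['top']['image'][175:240,260:350];b=D['scene']['image'][185:250,225:315]
cv2.imwrite('pics/crop2.png',cv2.resize(np.vstack([a,b]),None,fx=4.5,fy=4.5,interpolation=cv2.INTER_CUBIC))
E
```

```text
red [213.2195 171.122 ] [209 169   9   6  41] [419.7969 223.6328] [414 218  13  13 128] [ 0.5666 -0.284   0.0676] [array([0., 0.]), array([ 0., -0.])]
yellow [228.5 178. ] [224 175  10   7  56] [393.1136 227.3106] [387 221  13  13 132] [ 0.558  -0.2244  0.0683] [array([0.3, 0.1]), array([ 0.2, -0.2])]
blue [198.2 163.6] [194 161   9   6  35] [446.2347 220.2551] [441 215  12  11  98] [ 0.5748 -0.343   0.0701] [array([0.2, 0.1]), array([ 0.2, -0.2])]
green [389.6422 268.0688] [379 259  22  17 218] [157.9825 240.1079] [147 229  23  23 343] [0.5241 0.3051 0.0606] [array([-0.1, -0. ]), array([-0.1,  0. ])]
yrim [386.5369 277.1745] [376 265  25  19 149] [164.9804 242.5686] [148 228  25  26 102] [0.5206 0.3003 0.0189] [array([-1.2, -0. ]), array([-0.7,  0.4])]
knob [390.5246 263.8525] [387 259   8  10  61] [156.6296 239.7037] [153 236   9   8  54] [0.524  0.3044 0.0754] [array([-0.1, -0. ]), array([-0.,  0.])]
0.12 [ 0.5857 -0.0322  0.12  ] [308.5093 211.1542]
0.13 [ 0.5941 -0.0242  0.13  ] [304.9366 206.613 ]
0.14 [ 0.6026 -0.0161  0.14  ] [301.3077 202.0003]
```

View pics/crop2.png

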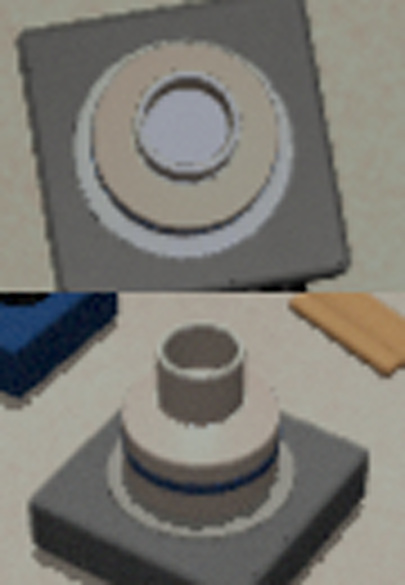

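Crop 2 shows the jar's rim centred at top (301.0,201.7) and scene (269.3,197.9), which puts jar_mouth at about (0.603,-0.016,0.140). The knob is at (0.524,0.3045). I'm squaring the tool to the world, closing the gripper and heading for the keys.

```bash
cat >> h.py <<'E'
from scipy.spatial.transform import Rotation as Rt
def to(X):
    s=sense();R=Rt.from_rotvec(s['tool_rot']).as_matrix()
    print('shift',np.round(R.T@(np.array(X)-s['tool_pos']),4),'turn to square',np.round((Rt.from_matrix(R).inv()*Rt.from_matrix(np.diag([-1,1,-1.]))).as_rotvec(),4),'t',round(s['time_s'],2),'pos',np.round(s['tool_pos'],4),'f',np.round(s['ft_force'],1),'w',round(s['gripper_width'],4),'gf',np.round(s['grasp_force'],1))
E
python3 -m pendant '[{"x":-0.08,"y":-0.08,"rz":-0.1,"gripper":1},{"x":-0.312,"y":-0.342,"z":0,"rz":-0.337,"gripper":1},{"x":-0.312,"y":-0.342,"z":0,"rz":-0.337,"gripper":1},{"x":-0.312,"y":-0.342,"z":0,"rz":-0.337,"gripper":1},{"x":-0.312,"y":-0.342,"z":0,"rz":-0.337,"gripper":1},{"x":-0.312,"y":-0.342,"z":0,"rz":-0.337,"gripper":1},{"x":-0.312,"y":-0.342,"z":0,"rz":-0.337,"gripper":1},{"x":-0.312,"y":-0.342,"z":0,"rz":-0.337,"gripper":1},{"x":-0.312,"y":-0.342,"z":0,"rz":-0.337,"gripper":1},{"x":-0.312,"y":-0.342,"z":0,"rz":-0.337,"gripper":1},{"x":-0.312,"y":-0.342,"z":0,"rz":-0.337,"gripper":1},{"x":-0.312,"y":-0.342,"z":0,"rz":-0.337,"gripper":1}]' 40
python3 - <<'E'
from h import *
from bench import ctrl
to([.5666,-.284,.13]);print(ctrl.tips_ahead)
print(tri([cams.get_image(n) for n in('scene','top')],[(269.3,197.9),(301,201.7)]))
E
```

```text
shift [-0.6287 -0.6802  0.089 ] turn to square [ 1.000e-04  0.000e+00 -3.378e-01] t 1.1 pos [0.1988 0.5661 0.219 ] f [ 0.  -0.3 -0.4] w 0.0855 gf 0.0
0.022
(array([ 0.60305941, -0.01555672,  0.14189941]), [array([0.1, 0. ]), array([ 0.1, -0.1])])invalid input
```

```bash
python3 -m pendant '[{"x":-0.08,"y":-0.08,"z":0,"rx":0,"ry":0,"rz":-0.1,"gripper":1},{"x":-0.312,"y":-0.342,"z":0,"rx":0,"ry":0,"rz":-0.337,"gripper":1}]' 40; python3 -m pendant --help | head -20
```

```text
time_s: 1.37
tool_pos: [0.2321, 0.4915, 0.2178]
tool_rot: [-0.175, -3.136, 0.002]
ft_force: [1.3, -0.8, 0.4]
gripper_width: 0.0638
grasp_force: 0.0invalid input: not JSON, or not a number
```

```bash
python3 -c "
from h import *
to([.40,.10,.218]);to([.5666,-.284,.12])"
```

```text
shift [-2.105e-01 -3.703e-01  2.000e-04] turn to square [-0.0014 -0.0009 -0.1118] t 1.37 pos [0.2321 0.4915 0.2178] f [ 1.3 -0.8  0.4] w 0.0638 gf 0.0
shift [-0.419  -0.7332  0.0985] turn to square [-0.0014 -0.0009 -0.1118] t 1.37 pos [0.2321 0.4915 0.2178] f [ 1.3 -0.8  0.4] w 0.0638 gf 0.0
```

```bash
python3 -m pendant '[{"x":-0.42,"y":-0.733,"z":0,"rx":0,"ry":0,"rz":-0.112,"gripper":1},{"x":-0.42,"y":-0.733,"z":0,"rx":0,"ry":0,"rz":-0.112,"gripper":1},{"x":-0.42,"y":-0.733,"z":0,"rx":0,"ry":0,"rz":-0.112,"gripper":1},{"x":-0.42,"y":-0.733,"z":0,"rx":0,"ry":0,"rz":-0.112,"gripper":1},{"x":-0.42,"y":-0.733,"z":0,"rx":0,"ry":0,"rz":-0.112,"gripper":1},{"x":-0.42,"y":-0.733,"z":0,"rx":0,"ry":0,"rz":-0.112,"gripper":1},{"x":-0.42,"y":-0.733,"z":0,"rx":0,"ry":0,"rz":-0.112,"gripper":1},{"x":-0.42,"y":-0.733,"z":0,"rx":0,"ry":0,"rz":-0.112,"gripper":1},{"x":-0.42,"y":-0.733,"z":0,"rx":0,"ry":0,"rz":-0.112,"gripper":1},{"x":-0.42,"y":-0.733,"z":0,"rx":0,"ry":0,"rz":-0.112,"gripper":1},{"x":-0.42,"y":-0.733,"z":0,"rx":0,"ry":0,"rz":-0.112,"gripper":1},{"x":-0.42,"y":-0.733,"z":0,"rx":0,"ry":0,"rz":-0.112,"gripper":1}]'; python3 -c "
from h import *
to([.5666,-.284,.12])"
```

```text
time_s: 2.37
tool_pos: [0.4283, 0.0298, 0.2194]
tool_rot: [0.01, 3.14, -0.0]
ft_force: [0.9, 0.2, -0.2]
gripper_width: -0.0002
grasp_force: 0.0
shift [-0.1402 -0.3129  0.0996] turn to square [-0.0001  0.0013 -0.0066] t 2.37 pos [0.4283 0.0298 0.2194] f [ 0.9  0.2 -0.2] w -0.0002 gf 0.0
```

```bash
python3 -m pendant '[{"x":-0.14,"y":-0.313,"z":0,"rx":0,"ry":0,"rz":-0.006,"gripper":1},{"x":-0.14,"y":-0.313,"z":0,"rx":0,"ry":0,"rz":-0.006,"gripper":1},{"x":-0.14,"y":-0.313,"z":0,"rx":0,"ry":0,"rz":-0.006,"gripper":1},{"x":-0.14,"y":-0.313,"z":0,"rx":0,"ry":0,"rz":-0.006,"gripper":1},{"x":-0.14,"y":-0.313,"z":0,"rx":0,"ry":0,"rz":-0.006,"gripper":1},{"x":-0.14,"y":-0.313,"z":0,"rx":0,"ry":0,"rz":-0.006,"gripper":1},{"x":-0.14,"y":-0.313,"z":0,"rx":0,"ry":0,"rz":-0.006,"gripper":1},{"x":-0.14,"y":-0.313,"z":0,"rx":0,"ry":0,"rz":-0.006,"gripper":1},{"x":-0.14,"y":-0.313,"z":0.05,"rx":0,"ry":0,"rz":-0.006,"gripper":1},{"x":-0.14,"y":-0.313,"z":0.09,"rx":0,"ry":0,"rz":-0.006,"gripper":1},{"x":-0.14,"y":-0.313,"z":0.112,"rx":0,"ry":0,"rz":-0.006,"gripper":1},{"x":-0.14,"y":-0.313,"z":0.112,"rx":0,"ry":0,"rz":-0.006,"gripper":1}]'; python3 -c "
from h import *
to([.5666,-.284,.084])
D=two();cv2.imwrite('pics/k.png',cv2.resize(np.hstack([D['scene']['image'][120:220,160:270],D['top']['image'][170:270,365:475]]),None,fx=3.6,fy=3.6,interpolation=cv2.INTER_CUBIC))"
```

```text
time_s: 3.37
tool_pos: [0.5625, -0.2796, 0.0992]
tool_rot: [-0.001, -3.133, -0.011]
ft_force: [-1.1, 1.6, -2.4]
gripper_width: -0.0003
grasp_force: 0.0
shift [-0.0042 -0.0045  0.0152] turn to square [ 0.0069 -0.0086 -0.0009] t 3.37 pos [ 0.5625 -0.2796  0.0992] f [-1.1  1.6 -2.4] w -0.0003 gf 0.0
```

View pics/k.png

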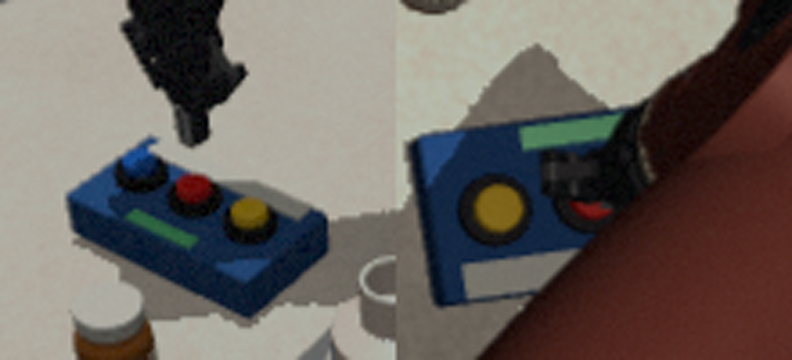

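The fingertips hang just above the red key (crop 193,140 against the key at 193,185). The arm was still settling, so I'll press slowly and settle.

```bash
python3 -m pendant '[{"x":0,"y":0,"z":0,"rx":0,"ry":0,"rz":0,"gripper":1},{"x":0,"y":0,"z":0,"rx":0,"ry":0,"rz":0,"gripper":1}]'; python3 -c "
from h import *
to([.5666,-.284,.084])"
```

```text
time_s: 3.63
tool_pos: [0.5673, -0.2827, 0.1105]
tool_rot: [-0.0, 3.138, -0.004]
ft_force: [-0.2, -0.8, 0.3]
gripper_width: 0.0001
grasp_force: 0.0
shift [ 0.0008 -0.0013  0.0265] turn to square [-0.0028  0.0037  0.0001] t 3.63 pos [ 0.5673 -0.2827  0.1105] f [-0.2 -0.8  0.3] w 0.0001 gf 0.0
```

```bash
python3 -m pendant '[{"x":0,"y":-0.001,"z":0.008,"rx":0,"ry":0,"rz":0,"gripper":1},{"x":0,"y":-0.001,"z":0.014,"rx":0,"ry":0,"rz":0,"gripper":1},{"x":0,"y":-0.001,"z":0.018,"rx":0,"ry":0,"rz":0,"gripper":1},{"x":0,"y":-0.001,"z":0.021,"rx":0,"ry":0,"rz":0,"gripper":1},{"x":0,"y":-0.001,"z":0.023,"rx":0,"ry":0,"rz":0,"gripper":1},{"x":0,"y":-0.001,"z":0.0245,"rx":0,"ry":0,"rz":0,"gripper":1},{"x":0,"y":-0.001,"z":0.0245,"rx":0,"ry":0,"rz":0,"gripper":1},{"x":0,"y":-0.001,"z":0.0245,"rx":0,"ry":0,"rz":0,"gripper":1}]'
```

```text
time_s: 4.3
tool_pos: [0.5659, -0.2828, 0.0826]
tool_rot: [0.0, 3.142, 0.0]
ft_force: [0.1, 0.5, -0.0]
gripper_width: -0.0002
grasp_force: 0.0
```

```bash
python3 -m pendant '[{"x":0,"y":0,"z":0.002,"rx":0,"ry":0,"rz":0,"gripper":1},{"x":0,"y":0,"z":0.003,"rx":0,"ry":0,"rz":0,"gripper":1},{"x":0,"y":0,"z":0.003,"rx":0,"ry":0,"rz":0,"gripper":1},{"x":0,"y":0,"z":0.003,"rx":0,"ry":0,"rz":0,"gripper":1}]'; python3 -c "
from h import *
to([.5666,-.284,.084])
D=two();cv2.imwrite('pics/k2.png',cv2.resize(np.hstack([D['scene']['image'][120:220,160:270],D['top']['image'][170:270,365:475]]),None,fx=3.6,fy=3.6,interpolation=cv2.INTER_CUBIC))"
```

```text
time_s: 4.63
tool_pos: [0.5659, -0.2828, 0.0795]
tool_rot: [-0.0, -3.142, -0.0]
ft_force: [-0.1, -0.0, -0.5]
gripper_width: -0.0005
grasp_force: 0.0
shift [-0.0007 -0.0012 -0.0045] turn to square [ 0.0001 -0.     -0.0003] t 4.63 pos [ 0.5659 -0.2828  0.0795] f [-0.1 -0.  -0.5] w -0.0005 gf 0.0
```

View pics/k2.png

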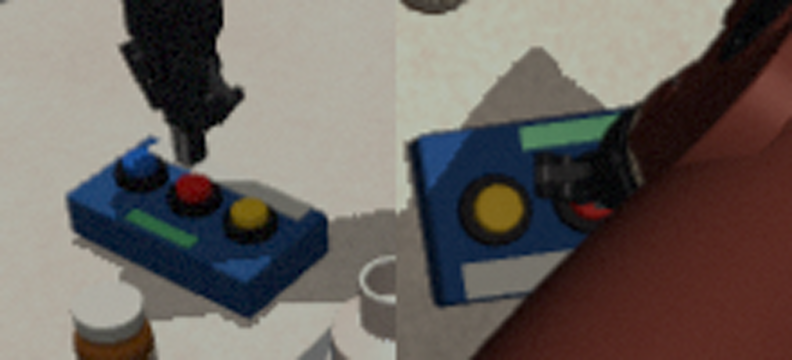

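The closed tips appear to stand beside or behind the red key (scene crop 188,162) rather than on it. I'll overlay the nominal tip on both pictures to check.

```bash
python3 -c "
from h import *
D=two();p=np.array(sense()['tool_pos'])
out=[]
for n,(x,y) in (('scene',(160,120)),('top',(365,170))):
    im=cv2.resize(D[n]['image'][y:y+100,x:x+110],None,fx=3.6,fy=3.6,interpolation=cv2.INTER_CUBIC)
    print(n,D[n]['cx'],D[n]['cy'],proj(D[n],p),proj(D[n],p-[0,0,.022]),[proj(D[n],k).round(1) for k in ([.5666,-.284,.0676],[.558,-.2244,.068])],-np.array(D[n]['R']).T@D[n]['t'])
    for q,c in ((p-[0,0,.022],(0,255,255)),(p,(255,255,255)),(p+[0,0,.05],(0,255,0)),(np.array([.5666,-.284,.068]),(255,0,255))):
        u=(proj(D[n],q)-[x,y]+.5)*3.6;cv2.drawMarker(im,tuple(int(v) for v in u),c,0,10,2)
    out.append(im)
cv2.imwrite('pics/k3.png',np.hstack(out))"
```

```text
scene 281.6622020231423 212.74812450003145 [213.27322306 167.96975363] [213.96213317 173.84614713] [array([213.2, 171.1]), array([228.8, 178.1])] [1.18328444 0.53954378 0.82880474]
top 282.72847413768875 210.70785598379032 [420.65328558 223.33594526] [418.20535566 224.34696543] [array([419.8, 223.6]), array([393.3, 227.2])] [0.44171902 0.01165413 1.24129949]
```

View pics/k3.png

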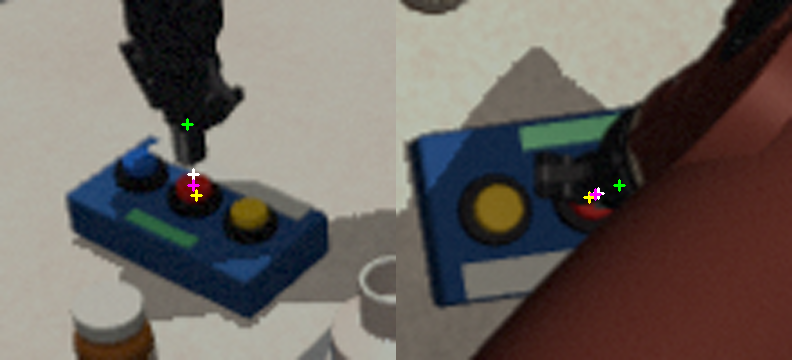

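The nominal tip (yellow cross, on the red key) doesn't match the fingers seen (scene crop 188,162; top crop 568,172), so the real tip sits up and beside it. I'll take one sharp crop to measure this offset.

```bash
python3 -c "
from h import *
D=two();s=sense();print(s['qpos'],s['tool_pos'],s['tool_rot'])
out=[]
for n,(x,y) in (('scene',(190,115)),('top',(395,190))):
    im=D[n]['image'][y:y+75,x:x+50].astype(float);im=np.clip(255*(im/255)**.5,0,255).astype('uint8')
    im=cv2.resize(im,None,fx=8,fy=8,interpolation=cv2.INTER_CUBIC)
    out.append(im)
cv2.imwrite('pics/k4.png',np.hstack(out))"
```

```text
[-6.69837016e-01  2.22747885e-01 -2.55519393e-02  1.32244832e+00
  1.02835983e-04 -6.69527195e-01] [ 0.56593953 -0.28285405  0.07959047] [4.86645798e-04 3.14149100e+00 7.96623790e-05]
```

View pics/k4.png

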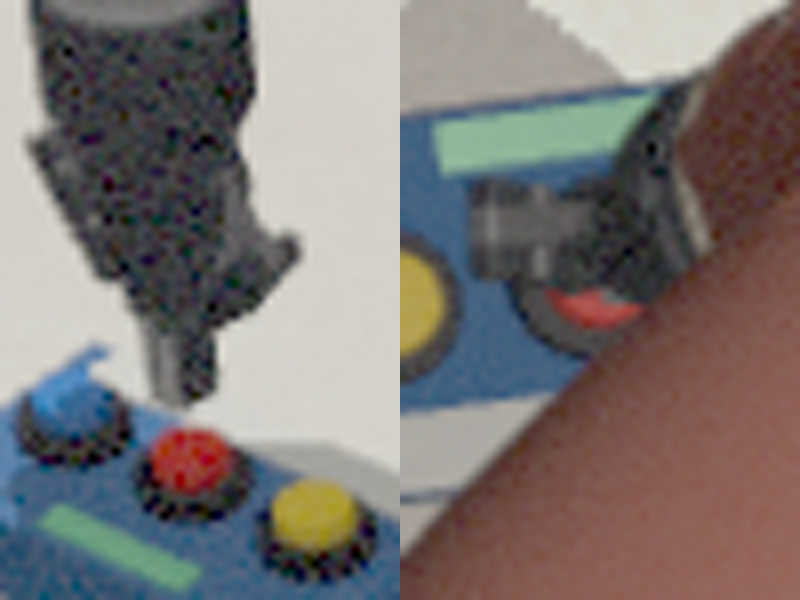

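The gripper hangs vertically over the red key in both views, and the thing at the left in the top view is only a finger knuckle. But the tips (scene 212.7,165) sit some 20 mm above the key, higher than the nominal geometry says. I'll go down in small steps by force.

```bash
python3 -m pendant '[{"x":0,"y":-0.001,"z":0.004,"rx":0,"ry":0,"rz":0,"gripper":1},{"x":0,"y":-0.001,"z":0.007,"rx":0,"ry":0,"rz":0,"gripper":1},{"x":0,"y":-0.001,"z":0.01,"rx":0,"ry":0,"rz":0,"gripper":1},{"x":0,"y":-0.001,"z":0.01,"rx":0,"ry":0,"rz":0,"gripper":1}]'; python3 -m pendant '[{"x":0,"y":0,"z":0.002,"rx":0,"ry":0,"rz":0,"gripper":1},{"x":0,"y":0,"z":0.004,"rx":0,"ry":0,"rz":0,"gripper":1},{"x":0,"y":0,"z":0.004,"rx":0,"ry":0,"rz":0,"gripper":1},{"x":0,"y":0,"z":0.004,"rx":0,"ry":0,"rz":0,"gripper":1}]'
```

```text
time_s: 5.27
tool_pos: [0.5654, -0.2835, 0.0684]
tool_rot: [-0.001, -3.141, -0.002]
ft_force: [-0.3, 0.6, -1.6]
gripper_width: 0.0
grasp_force: 0.0
time_s: 5.6
tool_pos: [0.5658, -0.2838, 0.0654]
tool_rot: [-0.0, -3.141, -0.0]
ft_force: [0.5, -0.6, -0.1]
gripper_width: -0.0
grasp_force: 0.0
```

```bash
python3 -m pendant '[{"x":0,"y":0,"z":0.002,"rx":0,"ry":0,"rz":0,"gripper":1},{"x":0,"y":0,"z":0.004,"rx":0,"ry":0,"rz":0,"gripper":1},{"x":0,"y":0,"z":0.004,"rx":0,"ry":0,"rz":0,"gripper":1}]';python3 -c "
from h import *
D=cams.get_image('scene')['image'][140:185,195:235]
d=cams.get_image('top')['image']
cv2.imwrite('pics/k5.png',cv2.resize(np.clip(255*(D/255)**.6,0,255).astype('uint8'),None,fx=12,fy=12,interpolation=cv2.INTER_CUBIC))
h=cv2.cvtColor(D,cv2.COLOR_BGR2HSV);m=cv2.inRange(h,(0,150,60),(9,255,255));ys,xs=np.nonzero(m);print('red',m.sum()/255,xs.mean()+195,ys.mean()+140,ys.min()+140,ys.max()+140)
g=D.max(2);print(g[10:36:1,16:21].mean(1).round())
"
```

```text
time_s: 5.85
tool_pos: [0.5657, -0.2837, 0.061]
tool_rot: [-0.001, -3.141, -0.001]
ft_force: [-0.3, -0.3, 0.6]
gripper_width: 0.0001
grasp_force: 0.0
red 38.0 213.4736842105263 172.42105263157896 169 175
[ 13.  17.  19.  19.  15.  14.  15.  20.  13.  16.  19.  19.  27.  28.
  29.  31.  31.  29.  32.  34.  54.  84. 103.  97.  83.  72.]
```

```bash
python3 -m pendant '[{"x":0,"y":0,"z":0.002,"rx":0,"ry":0,"rz":0,"gripper":1},{"x":0,"y":0,"z":0.004,"rx":0,"ry":0,"rz":0,"gripper":1},{"x":0,"y":0,"z":0.004,"rx":0,"ry":0,"rz":0,"gripper":1}]';python3 -m pendant '[{"x":0,"y":0,"z":0.002,"rx":0,"ry":0,"rz":0,"gripper":1},{"x":0,"y":0,"z":0.003,"rx":0,"ry":0,"rz":0,"gripper":1},{"x":0,"y":0,"z":0.003,"rx":0,"ry":0,"rz":0,"gripper":1}]'
```

```text
time_s: 6.2
tool_pos: [0.5661, -0.284, 0.0574]
tool_rot: [0.0, 3.141, -0.0]
ft_force: [-0.6, -0.5, 2.4]
gripper_width: 0.0003
grasp_force: 1.1
time_s: 6.45
tool_pos: [0.5661, -0.284, 0.0546]
tool_rot: [0.0, 3.141, -0.0]
ft_force: [0.4, 0.2, 2.9]
gripper_width: 0.0001
grasp_force: 1.7
```

```bash
python3 -m pendant '[{"x":0,"y":0,"z":0.002,"rx":0,"ry":0,"rz":0,"gripper":1},{"x":0,"y":0,"z":0.003,"rx":0,"ry":0,"rz":0,"gripper":1},{"x":0,"y":0,"z":0.003,"rx":0,"ry":0,"rz":0,"gripper":1}]';python3 -m pendant '[{"x":0,"y":0,"z":0.002,"rx":0,"ry":0,"rz":0,"gripper":1},{"x":0,"y":0,"z":0.002,"rx":0,"ry":0,"rz":0,"gripper":1},{"x":0,"y":0,"z":0.002,"rx":0,"ry":0,"rz":0,"gripper":1}]'
```

```text
time_s: 6.7
tool_pos: [0.5662, -0.2841, 0.0536]
tool_rot: [0.0, 3.141, -0.001]
ft_force: [-4.6, 3.3, 15.5]
gripper_width: 0.0003
grasp_force: 8.0
time_s: 6.95
tool_pos: [0.5663, -0.2842, 0.0533]
tool_rot: [0.0, 3.14, -0.002]
ft_force: [-10.8, 6.7, 29.3]
gripper_width: -0.0002
grasp_force: 14.5
```

```bash
python3 -m pendant '[{"x":0,"y":0,"z":-0.015,"rx":0,"ry":0,"rz":0,"gripper":1},{"x":0,"y":0,"z":-0.035,"rx":0,"ry":0,"rz":0,"gripper":1},{"x":0,"y":0,"z":-0.04,"rx":0,"ry":0,"rz":0,"gripper":1},{"x":0.004,"y":0.02,"z":-0.04,"rx":0,"ry":0,"rz":0,"gripper":1},{"x":0.008,"y":0.045,"z":-0.04,"rx":0,"ry":0,"rz":0,"gripper":1},{"x":0.008,"y":0.06,"z":-0.04,"rx":0,"ry":0,"rz":0,"gripper":1},{"x":0.008,"y":0.06,"z":-0.04,"rx":0,"ry":0,"rz":0,"gripper":1},{"x":0.008,"y":0.06,"z":-0.04,"rx":0,"ry":0,"rz":0,"gripper":1},{"x":0.008,"y":0.06,"z":-0.04,"rx":0,"ry":0,"rz":0,"gripper":1}]';python3 -c "
from h import *
to([.558,-.2244,.051])"
```

```text
time_s: 7.7
tool_pos: [0.5581, -0.2243, 0.0892]
tool_rot: [0.0, 3.142, -0.0]
ft_force: [-0.4, -0.0, 0.4]
gripper_width: 0.0001
grasp_force: 0.0
shift [ 0.0001 -0.0001  0.0382] turn to square [-0.0002  0.     -0.0002] t 7.7 pos [ 0.5581 -0.2243  0.0892] f [-0.4 -0.   0.4] w 0.0001 gf 0.0
```

```bash
python3 -m pendant '[{"x":0,"y":0,"z":0.01,"rx":0,"ry":0,"rz":0,"gripper":1},{"x":0,"y":0,"z":0.02,"rx":0,"ry":0,"rz":0,"gripper":1},{"x":0,"y":0,"z":0.026,"rx":0,"ry":0,"rz":0,"gripper":1},{"x":0,"y":0,"z":0.03,"rx":0,"ry":0,"rz":0,"gripper":1},{"x":0,"y":0,"z":0.033,"rx":0,"ry":0,"rz":0,"gripper":1},{"x":0,"y":0,"z":0.036,"rx":0,"ry":0,"rz":0,"gripper":1},{"x":0,"y":0,"z":0.038,"rx":0,"ry":0,"rz":0,"gripper":1},{"x":0,"y":0,"z":0.038,"rx":0,"ry":0,"rz":0,"gripper":1},{"x":0,"y":0,"z":0.038,"rx":0,"ry":0,"rz":0,"gripper":1}]'
```

```text
time_s: 8.45
tool_pos: [0.5576, -0.224, 0.0535]
tool_rot: [-0.001, -3.141, 0.001]
ft_force: [-10.7, 4.0, 18.2]
gripper_width: 0.0001
grasp_force: 8.7
```

```bash
python3 -m pendant '[{"x":0,"y":0,"z":-0.015,"rx":0,"ry":0,"rz":0,"gripper":1},{"x":0,"y":0,"z":-0.035,"rx":0,"ry":0,"rz":0,"gripper":1},{"x":0,"y":0,"z":-0.04,"rx":0,"ry":0,"rz":0,"gripper":1},{"x":-0.004,"y":-0.03,"z":-0.04,"rx":0,"ry":0,"rz":0,"gripper":1},{"x":-0.009,"y":-0.06,"z":-0.04,"rx":0,"ry":0,"rz":0,"gripper":1},{"x":-0.013,"y":-0.09,"z":-0.04,"rx":0,"ry":0,"rz":0,"gripper":1},{"x":-0.016,"y":-0.11,"z":-0.04,"rx":0,"ry":0,"rz":0,"gripper":1},{"x":-0.017,"y":-0.119,"z":-0.04,"rx":0,"ry":0,"rz":0,"gripper":1},{"x":-0.017,"y":-0.119,"z":-0.04,"rx":0,"ry":0,"rz":0,"gripper":1},{"x":-0.017,"y":-0.119,"z":-0.04,"rx":0,"ry":0,"rz":0,"gripper":1}]';python3 -c "
from h import *
to([.5748,-.343,.051])"
```

```text
time_s: 9.28
tool_pos: [0.5747, -0.3423, 0.091]
tool_rot: [-0.001, -3.141, -0.002]
ft_force: [0.2, 0.3, 0.2]
gripper_width: -0.0001
grasp_force: 0.0
shift [-0.0001 -0.0008  0.04  ] turn to square [ 0.001  -0.0004 -0.0006] t 9.28 pos [ 0.5747 -0.3423  0.091 ] f [0.2 0.3 0.2] w -0.0001 gf 0.0
```

```bash
python3 -m pendant '[{"x":0,"y":0,"z":0.01,"rx":0,"ry":0,"rz":0,"gripper":1},{"x":0,"y":0,"z":0.02,"rx":0,"ry":0,"rz":0,"gripper":1},{"x":0,"y":0,"z":0.027,"rx":0,"ry":0,"rz":0,"gripper":1},{"x":0,"y":0,"z":0.031,"rx":0,"ry":0,"rz":0,"gripper":1},{"x":0,"y":0,"z":0.034,"rx":0,"ry":0,"rz":0,"gripper":1},{"x":0,"y":0,"z":0.037,"rx":0,"ry":0,"rz":0,"gripper":1},{"x":0,"y":0,"z":0.039,"rx":0,"ry":0,"rz":0,"gripper":1},{"x":0,"y":0,"z":0.039,"rx":0,"ry":0,"rz":0,"gripper":1},{"x":0,"y":0,"z":0.039,"rx":0,"ry":0,"rz":0,"gripper":1}]'
```

```text
time_s: 10.03
tool_pos: [0.575, -0.3425, 0.0537]
tool_rot: [-0.0, 3.141, 0.0]
ft_force: [-3.8, 5.6, 9.4]
gripper_width: 0.0003
grasp_force: 4.4
```

```bash
python3 -m pendant '[{"x":0,"y":0,"z":-0.03,"rx":0,"ry":0,"rz":0,"gripper":1},{"x":0,"y":0,"z":-0.07,"rx":0,"ry":0,"rz":0,"gripper":1},{"x":0,"y":0,"z":-0.11,"rx":0,"ry":0,"rz":0,"gripper":1},{"x":0,"y":0.02,"z":-0.15,"rx":0,"ry":0,"rz":0,"gripper":1},{"x":0.02,"y":0.06,"z":-0.15,"rx":0,"ry":0,"rz":0,"gripper":0},{"x":0.03,"y":0.1,"z":-0.15,"rx":0,"ry":0,"rz":0,"gripper":0},{"x":0.051,"y":0.64,"z":-0.15,"rx":0,"ry":0,"rz":0,"gripper":0},{"x":0.051,"y":0.64,"z":-0.15,"rx":0,"ry":0,"rz":0,"gripper":0},{"x":0.051,"y":0.64,"z":-0.15,"rx":0,"ry":0,"rz":0,"gripper":0},{"x":0.051,"y":0.64,"z":-0.15,"rx":0,"ry":0,"rz":0,"gripper":0},{"x":0.051,"y":0.64,"z":-0.15,"rx":0,"ry":0,"rz":0,"gripper":0},{"x":0.051,"y":0.64,"z":-0.15,"rx":0,"ry":0,"rz":0,"gripper":0}]';python3 -c "
from h import *
to([.524,.3045,.13])"
```

```text
time_s: 11.03
tool_pos: [0.5357, 0.005, 0.203]
tool_rot: [0.001, 3.14, -0.001]
ft_force: [1.3, 0.2, 0.2]
gripper_width: 0.0854
grasp_force: 0.0
shift [0.012  0.2995 0.0728] turn to square [-0.0004  0.0015 -0.0007] t 11.03 pos [0.5357 0.005  0.203 ] f [1.3 0.2 0.2] w 0.0854 gf 0.0
```

```bash
python3 -m pendant '[{"x":0.01,"y":0.28,"z":0,"rx":0,"ry":0,"rz":0,"gripper":0},{"x":0.01,"y":0.28,"z":0,"rx":0,"ry":0,"rz":0,"gripper":0},{"x":0.01,"y":0.28,"z":0,"rx":0,"ry":0,"rz":0,"gripper":0},{"x":0.01,"y":0.28,"z":0,"rx":0,"ry":0,"rz":0,"gripper":0},{"x":0.01,"y":0.28,"z":0,"rx":0,"ry":0,"rz":0,"gripper":0},{"x":0.01,"y":0.28,"z":0,"rx":0,"ry":0,"rz":0,"gripper":0},{"x":0.01,"y":0.28,"z":0,"rx":0,"ry":0,"rz":0,"gripper":0},{"x":0.01,"y":0.28,"z":0.03,"rx":0,"ry":0,"rz":0,"gripper":0},{"x":0.01,"y":0.28,"z":0.06,"rx":0,"ry":0,"rz":0,"gripper":0},{"x":0.01,"y":0.28,"z":0.07,"rx":0,"ry":0,"rz":0,"gripper":0},{"x":0.01,"y":0.28,"z":0.07,"rx":0,"ry":0,"rz":0,"gripper":0},{"x":0.01,"y":0.28,"z":0.07,"rx":0,"ry":0,"rz":0,"gripper":0}]';python3 -c "
from h import *
to([.524,.3045,.08])
D=two();out=[]
for n,(x,y) in (('scene',(340,215)),('top',(110,195))):
    im=D[n]['image'][y:y+90,x:x+100]
    out.append(cv2.resize(np.clip(255*(im/255.)**.6,0,255).astype('uint8'),None,fx=4,fy=4,interpolation=cv2.INTER_CUBIC))
    p=np.array(sense()['tool_pos']);print(proj(D[n],p),proj(D[n],p+[0,0,.02]))
cv2.imwrite('pics/g.png',np.hstack(out))"
```

```text
time_s: 12.03
tool_pos: [0.526, 0.2829, 0.1332]
tool_rot: [-0.001, -3.141, -0.0]
ft_force: [0.3, -0.2, 0.7]
gripper_width: 0.0852
grasp_force: 0.0
shift [0.002  0.0216 0.0532] turn to square [ 0.     -0.0001 -0.0008] t 12.03 pos [0.526  0.2829 0.1332] f [ 0.3 -0.2  0.7] w 0.0852 gf 0.0
[386.69586281 242.82126519] [388.3446511  236.73809432]
[159.72713633 236.28406446] [157.40453513 235.51986567]
```

View pics/g.png

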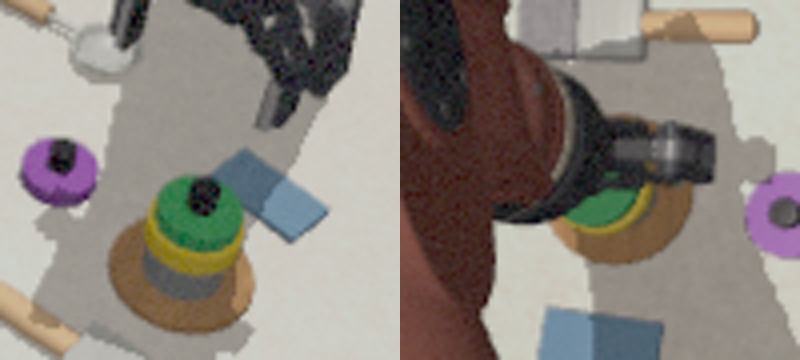

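The crop shows the fingertips straddling, at scene (371,226) and (407,247), mid (389,236). So the open tips sit 21 mm above the reported TCP, consistent with the key contacts (shut: 8 mm above), and about 22 mm short in y. I'll correct y and descend.

```bash
python3 -m pendant '[{"x":0.002,"y":0.012,"z":0,"rx":0,"ry":0,"rz":0,"gripper":0},{"x":0.002,"y":0.0215,"z":0,"rx":0,"ry":0,"rz":0,"gripper":0},{"x":0.002,"y":0.0215,"z":0,"rx":0,"ry":0,"rz":0,"gripper":0},{"x":0.002,"y":0.0215,"z":0.015,"rx":0,"ry":0,"rz":0,"gripper":0},{"x":0.002,"y":0.0215,"z":0.03,"rx":0,"ry":0,"rz":0,"gripper":0},{"x":0.002,"y":0.0215,"z":0.05,"rx":0,"ry":0,"rz":0,"gripper":0},{"x":0.002,"y":0.0215,"z":0.065,"rx":0,"ry":0,"rz":0,"gripper":0},{"x":0.002,"y":0.0215,"z":0.073,"rx":0,"ry":0,"rz":0,"gripper":0},{"x":0.002,"y":0.0215,"z":0.08,"rx":0,"ry":0,"rz":0,"gripper":0},{"x":0.002,"y":0.0215,"z":0.08,"rx":0,"ry":0,"rz":0,"gripper":0},{"x":0.002,"y":0.0215,"z":0.08,"rx":0,"ry":0,"rz":0,"gripper":0}]';python3 -c "
from h import *
to([.524,.3045,.016])
d=cams.get_image('scene');im=d['image'];top=cams.get_image('top')
for q in('outer_knob','inner_rim'):
  for o in spot_in('scene',q)[:2]: print(q,o)
cv2.imwrite('pics/g2.png',im)"
```

```text
time_s: 13.05
tool_pos: [0.5242, 0.3049, 0.0531]
tool_rot: [0.0, 3.141, 0.0]
ft_force: [-0.3, -0.2, 0.7]
gripper_width: 0.0856
grasp_force: 0.0
shift [ 0.0002 -0.0004  0.0371] turn to square [ 0.0002  0.0005 -0.0002] t 13.05 pos [0.5242 0.3049 0.0531] f [-0.3 -0.2  0.7] w 0.0856 gf 0.0
outer_knob {'box': [383.0, 257.5, 14.5, 19.6], 'conf': 0.84}
outer_knob {'box': [344.2, 250.9, 20.5, 18.4], 'conf': 0.82}
```

Force is clear. I'll go down in steps.

```bash
python3 -m pendant '[{"x":0,"y":0,"z":0.01,"rx":0,"ry":0,"rz":0,"gripper":0},{"x":0,"y":0,"z":0.018,"rx":0,"ry":0,"rz":0,"gripper":0},{"x":0,"y":0,"z":0.024,"rx":0,"ry":0,"rz":0,"gripper":0},{"x":0,"y":0,"z":0.024,"rx":0,"ry":0,"rz":0,"gripper":0}]';python3 -m pendant '[{"x":0,"y":0,"z":0.004,"rx":0,"ry":0,"rz":0,"gripper":0},{"x":0,"y":0,"z":0.008,"rx":0,"ry":0,"rz":0,"gripper":0},{"x":0,"y":0,"z":0.012,"rx":0,"ry":0,"rz":0,"gripper":0},{"x":0,"y":0,"z":0.012,"rx":0,"ry":0,"rz":0,"gripper":0}]'
```

```text
time_s: 13.58
tool_pos: [0.5226, 0.3043, 0.0262]
tool_rot: [-0.001, -3.139, 0.001]
ft_force: [-0.3, 0.3, -0.9]
gripper_width: 0.0854
grasp_force: 0.0
time_s: 13.92
tool_pos: [0.5235, 0.3046, 0.0156]
tool_rot: [-0.0, -3.141, 0.0]
ft_force: [-0.1, 0.1, -0.1]
gripper_width: 0.0854
grasp_force: 0.0
```

```bash
python3 -m pendant '[{"x":0,"y":0,"z":0,"rx":0,"ry":0,"rz":0,"gripper":0.2},{"x":0,"y":0,"z":0,"rx":0,"ry":0,"rz":0,"gripper":0.3},{"x":0,"y":0,"z":0,"rx":0,"ry":0,"rz":0,"gripper":0.4},{"x":0,"y":0,"z":0,"rx":0,"ry":0,"rz":0,"gripper":1},{"x":0,"y":0,"z":0,"rx":0,"ry":0,"rz":0,"gripper":1},{"x":0,"y":0,"z":0,"rx":0,"ry":0,"rz":0,"gripper":1},{"x":0,"y":0,"z":0,"rx":0,"ry":0,"rz":0,"gripper":1}]' 50
```

```text
time_s: 14.5
tool_pos: [0.5244, 0.305, 0.0173]
tool_rot: [0.0, 3.141, 0.001]
ft_force: [-1.9, -0.2, 6.4]
gripper_width: 0.0566
grasp_force: 53.7
```

```bash
python3 -m pendant '[{"x":0,"y":0,"z":-0.004,"rx":0,"ry":0,"rz":0,"gripper":1},{"x":0,"y":0,"z":-0.01,"rx":0,"ry":0,"rz":0,"gripper":1},{"x":0,"y":0,"z":-0.018,"rx":0,"ry":0,"rz":0,"gripper":1},{"x":0,"y":0,"z":-0.028,"rx":0,"ry":0,"rz":0,"gripper":1},{"x":0,"y":0,"z":-0.04,"rx":0,"ry":0,"rz":0,"gripper":1},{"x":0,"y":0,"z":-0.05,"rx":0,"ry":0,"rz":0,"gripper":1},{"x":0,"y":0,"z":-0.056,"rx":0,"ry":0,"rz":0,"gripper":1},{"x":0,"y":0,"z":-0.06,"rx":0,"ry":0,"rz":0,"gripper":1},{"x":0,"y":0,"z":-0.06,"rx":0,"ry":0,"rz":0,"gripper":1},{"x":0,"y":0,"z":-0.06,"rx":0,"ry":0,"rz":0,"gripper":1}]';python3 -c "
from h import *
to([.603,-.0155,.18])
D=two()
for q in('outer_knob','inner_rim'):
  for n in D:
   for o in spot_in(n,q)[:2]: print(q,n,o)
im=D['scene']['image'];h=cv2.cvtColor(im,cv2.COLOR_BGR2HSV)
for nm,lo,hi in(('g',(45,120,50),(85,255,255)),('y',(22,120,60),(35,255,255))):
  m=cv2.inRange(h[200:300,350:430],lo,hi);ys,xs=np.nonzero(m);print(nm,len(xs),xs.min()+350,xs.max()+350,ys.min()+200,ys.max()+200,xs.mean()+350,ys.mean()+200)
X=np.array(sense()['tool_pos']);print(proj(D['scene'],[X[0],X[1],.046+.06]))
cv2.imwrite('pics/g3.png',im)"
```

```text
time_s: 15.33
tool_pos: [0.524, 0.3048, 0.0765]
tool_rot: [0.001, 3.142, 0.0]
ft_force: [-0.8, 0.4, -2.7]
gripper_width: 0.0564
grasp_force: 53.6
shift [-0.0791 -0.3202 -0.1035] turn to square [ 0.0001  0.0001 -0.0003] t 15.33 pos [0.524  0.3048 0.0765] f [-0.8  0.4 -2.7] w 0.0564 gf 53.6
outer_knob scene {'box': [383.6, 241.7, 19.2, 18.1], 'conf': 0.58}
outer_knob top {'box': [196.8, 236.4, 23.3, 22.0], 'conf': 0.67}
inner_rim scene {'box': [378.4, 251.6, 23.8, 16.1], 'conf': 0.52}
inner_rim top {'box': [318.7, 116.1, 32.3, 34.3], 'conf': 0.63}
inner_rim top {'box': [149.8, 226.9, 15.6, 25.6], 'conf': 0.54}
g 247 383 404 242 261 393.08906882591094 252.61133603238866
y 151 380 402 247 267 389.50331125827813 260.89403973509934
[393.19411191 255.2032176 ]
```

Both lids are lifted (2.7 N, green and yellow together). Now up and smoothly over to the jar.

```bash
python3 -m pendant '[{"x":0,"y":0,"z":-0.01,"rx":0,"ry":0,"rz":0,"gripper":1},{"x":0,"y":0,"z":-0.03,"rx":0,"ry":0,"rz":0,"gripper":1},{"x":0,"y":0,"z":-0.055,"rx":0,"ry":0,"rz":0,"gripper":1},{"x":0,"y":0,"z":-0.08,"rx":0,"ry":0,"rz":0,"gripper":1},{"x":-0.002,"y":-0.008,"z":-0.095,"rx":0,"ry":0,"rz":0,"gripper":1},{"x":-0.006,"y":-0.024,"z":-0.1,"rx":0,"ry":0,"rz":0,"gripper":1},{"x":-0.012,"y":-0.048,"z":-0.1,"rx":0,"ry":0,"rz":0,"gripper":1},{"x":-0.019,"y":-0.076,"z":-0.1,"rx":0,"ry":0,"rz":0,"gripper":1},{"x":-0.026,"y":-0.105,"z":-0.1,"rx":0,"ry":0,"rz":0,"gripper":1},{"x":-0.033,"y":-0.134,"z":-0.1,"rx":0,"ry":0,"rz":0,"gripper":1},{"x":-0.04,"y":-0.163,"z":-0.1,"rx":0,"ry":0,"rz":0,"gripper":1},{"x":-0.047,"y":-0.192,"z":-0.1,"rx":0,"ry":0,"rz":0,"gripper":1}]';python3 -m pendant '[{"x":-0.007,"y":-0.028,"z":0,"rx":0,"ry":0,"rz":0,"gripper":1},{"x":-0.014,"y":-0.055,"z":0,"rx":0,"ry":0,"rz":0,"gripper":1},{"x":-0.02,"y":-0.08,"z":0,"rx":0,"ry":0,"rz":0,"gripper":1},{"x":-0.025,"y":-0.1,"z":0,"rx":0,"ry":0,"rz":0,"gripper":1},{"x":-0.029,"y":-0.116,"z":0,"rx":0,"ry":0,"rz":0,"gripper":1},{"x":-0.032,"y":-0.125,"z":0,"rx":0,"ry":0,"rz":0,"gripper":1},{"x":-0.032,"y":-0.128,"z":0,"rx":0,"ry":0,"rz":0,"gripper":1},{"x":-0.032,"y":-0.128,"z":0,"rx":0,"ry":0,"rz":0,"gripper":1},{"x":-0.032,"y":-0.128,"z":0,"rx":0,"ry":0,"rz":0,"gripper":1}]';python3 -c "
from h import *
to([.603,-.0155,.15])"
```

```text
time_s: 16.63
tool_pos: [0.5712, 0.1114, 0.1775]
tool_rot: [0.0, 3.141, 0.0]
ft_force: [-0.2, -0.0, -3.4]
gripper_width: 0.0564
grasp_force: 53.8
time_s: 17.38
tool_pos: [0.6027, -0.0145, 0.1767]
tool_rot: [0.0, -3.141, -0.001]
ft_force: [0.1, -0.4, -2.3]
gripper_width: 0.0565
grasp_force: 53.8
shift [-0.0003 -0.001   0.0267] turn to square [ 0.0004 -0.0001  0.0002] t 17.38 pos [ 0.6027 -0.0145  0.1767] f [ 0.1 -0.4 -2.3] w 0.0565 gf 53.8
```

```bash
python3 -m pendant '[{"x":0,"y":-0.001,"z":0.008,"rx":0,"ry":0,"rz":0,"gripper":1},{"x":0,"y":-0.001,"z":0.017,"rx":0,"ry":0,"rz":0,"gripper":1},{"x":0,"y":-0.001,"z":0.024,"rx":0,"ry":0,"rz":0,"gripper":1},{"x":0,"y":-0.001,"z":0.027,"rx":0,"ry":0,"rz":0,"gripper":1},{"x":0,"y":-0.001,"z":0.027,"rx":0,"ry":0,"rz":0,"gripper":1},{"x":0,"y":-0.001,"z":0.027,"rx":0,"ry":0,"rz":0,"gripper":1}]';python3 -c "
from h import *
D=two();s=np.array(sense()['tool_pos']);print(s)
np.set_printoptions(precision=1,suppress=True)
h=cv2.cvtColor(D['scene']['image'],cv2.COLOR_BGR2HSV)
for nm,lo,hi in(('g',(45,120,50),(85,255,255)),('y',(22,120,60),(35,255,255))):
  m=cv2.inRange(h[140:230,230:310],lo,hi);k,l,st,c=cv2.connectedComponentsWithStats(m);i=1+np.argmax(st[1:,4]);print(nm,st[i]+[230,140,0,0,0],c[i]+[230,140])
g=cv2.cvtColor(D['scene']['image'],cv2.COLOR_BGR2GRAY)
for v in(200,203,206): print(v,g[v,250:292])
d=D['scene']
th=np.linspace(0,6.28,60)
for nm,X,r in(('rim top',s+[0,0,.037],.029),('rim bot',s+[0,0,.021],.029),('mouth',np.array([.603,-.0155,.1419]),.025),('cap',s+[0,0,.051],.0255)):
  q=np.array([proj(d,X+[r*np.cos(t),r*np.sin(t),0]) for t in th]);print(nm,q.min(0),q.max(0),proj(d,X))
"
```

```text
time_s: 17.88
tool_pos: [0.6026, -0.016, 0.1492]
tool_rot: [-0.0, -3.141, -0.0]
ft_force: [-0.8, -0.3, -1.3]
gripper_width: 0.0566
grasp_force: 53.8
[ 0.60303994 -0.01625346  0.14989632]
g [259 176  16  15 156] [266.4 183.9]
y [258 182  17  17 123] [266.  192.2]
200 [178 176 177 178 178 177 178 177 176 160 107 112  97  89  84  89  85  92
  91  90  89  91  89  90  89  90  96 110  92 147 172 175 175 174 175 176
 177 177 174 176 178 177]
203 [181 182 180 179 179 179 161 137 132 120  90  85  87  94  98 104 107 114
 118 116 117 113 108 103  95  90  86  84  79  93 105 120 149 173 177 177
 179 180 177 178 178 177]
206 [181 178 178 167 133 115 113 112 113 104  90  88  89  90  88  92  90  90
  94  91  92  88  89  87  85  84  86  84  77  99 110 107 107 106 116 145
 175 179 176 177 178 177]
rim top [257.3 176.6] [280.9 191.4] [269.2 183.9]
rim bot [257.5 181.7] [280.8 196.5] [269.2 188.9]
mouth [259.6 191.6] [279.3 204.5] [269.5 197.9]
cap [258.7 173. ] [279.6 186. ] [269.1 179.4]
```

```bash
python3 -m pendant '[{"x":0,"y":0,"z":0.003,"rx":0,"ry":0,"rz":0,"gripper":1},{"x":0,"y":0,"z":0.006,"rx":0,"ry":0,"rz":0,"gripper":1},{"x":0,"y":0,"z":0.009,"rx":0,"ry":0,"rz":0,"gripper":1},{"x":0,"y":0,"z":0.012,"rx":0,"ry":0,"rz":0,"gripper":1},{"x":0,"y":0,"z":0.012,"rx":0,"ry":0,"rz":0,"gripper":1}]';python3 -m pendant '[{"x":0,"y":0,"z":0.002,"rx":0,"ry":0,"rz":0,"gripper":1},{"x":0,"y":0,"z":0.004,"rx":0,"ry":0,"rz":0,"gripper":1},{"x":0,"y":0,"z":0.006,"rx":0,"ry":0,"rz":0,"gripper":1},{"x":0,"y":0,"z":0.006,"rx":0,"ry":0,"rz":0,"gripper":1}]'
```

```text
time_s: 18.4
tool_pos: [0.6025, -0.0162, 0.1366]
tool_rot: [-0.001, -3.14, -0.001]
ft_force: [0.2, -0.5, -2.9]
gripper_width: 0.0566
grasp_force: 53.8
time_s: 18.73
tool_pos: [0.6027, -0.0162, 0.1311]
tool_rot: [-0.0, -3.141, -0.0]
ft_force: [-0.2, -0.9, -3.1]
gripper_width: 0.0567
grasp_force: 53.8
```

```bash
python3 -m pendant '[{"x":0,"y":0,"z":0.0015,"rx":0,"ry":0,"rz":0,"gripper":1},{"x":0,"y":0,"z":0.003,"rx":0,"ry":0,"rz":0,"gripper":1},{"x":0,"y":0,"z":0.004,"rx":0,"ry":0,"rz":0,"gripper":1},{"x":0,"y":0,"z":0.004,"rx":0,"ry":0,"rz":0,"gripper":1}]';python3 -m pendant '[{"x":0,"y":0,"z":0.0015,"rx":0,"ry":0,"rz":0,"gripper":1},{"x":0,"y":0,"z":0.003,"rx":0,"ry":0,"rz":0,"gripper":1},{"x":0,"y":0,"z":0.003,"rx":0,"ry":0,"rz":0,"gripper":1}]'
```

```text
time_s: 19.07
tool_pos: [0.6028, -0.0162, 0.1273]
tool_rot: [-0.0, -3.141, -0.0]
ft_force: [-0.3, -0.2, -2.8]
gripper_width: 0.0567
grasp_force: 53.8
time_s: 19.32
tool_pos: [0.6029, -0.0162, 0.1243]
tool_rot: [-0.0, -3.142, -0.0]
ft_force: [-0.0, 0.4, -2.6]
gripper_width: 0.0562
grasp_force: 53.9
```

```bash
python3 -m pendant '[{"x":0,"y":0,"z":0.001,"rx":0,"ry":0,"rz":0,"gripper":1},{"x":0,"y":0,"z":0.002,"rx":0,"ry":0,"rz":0,"gripper":1},{"x":0,"y":0,"z":0.002,"rx":0,"ry":0,"rz":0,"gripper":1}]';python3 -m pendant '[{"x":0,"y":0,"z":0.001,"rx":0,"ry":0,"rz":0,"gripper":1},{"x":0,"y":0,"z":0.002,"rx":0,"ry":0,"rz":0,"gripper":1},{"x":0,"y":0,"z":0.002,"rx":0,"ry":0,"rz":0,"gripper":1}]'
```

```text
time_s: 19.57
tool_pos: [0.603, -0.0163, 0.1242]
tool_rot: [0.0, 3.141, -0.0]
ft_force: [-6.4, 1.1, 9.0]
gripper_width: 0.0562
grasp_force: 55.0
time_s: 19.82
tool_pos: [0.6031, -0.0163, 0.1242]
tool_rot: [0.0, 3.14, -0.001]
ft_force: [-11.9, 1.3, 22.7]
gripper_width: 0.0566
grasp_force: 56.2
```

```bash
python3 -m pendant '[{"x":0,"y":0,"z":-0.0015,"rx":0,"ry":0,"rz":0,"gripper":1},{"x":0,"y":0,"z":-0.003,"rx":0,"ry":0,"rz":0,"gripper":1},{"x":0,"y":0,"z":-0.003,"rx":0,"ry":0,"rz":0,"gripper":1}]' 20;python3 -m pendant '[{"x":0,"y":0,"z":0,"rx":0,"ry":0,"rz":0,"gripper":0.2},{"x":0,"y":0,"z":0,"rx":0,"ry":0,"rz":0,"gripper":0.1},{"x":0,"y":0,"z":0,"rx":0,"ry":0,"rz":0,"gripper":0},{"x":0,"y":0,"z":0,"rx":0,"ry":0,"rz":0,"gripper":0},{"x":0,"y":0,"z":0,"rx":0,"ry":0,"rz":0,"gripper":0},{"x":0,"y":0,"z":0,"rx":0,"ry":0,"rz":0,"gripper":0}]'
```

```text
time_s: 20.07
tool_pos: [0.6032, -0.0163, 0.1242]
tool_rot: [0.0, 3.141, -0.0]
ft_force: [-1.8, 0.0, 5.2]
gripper_width: 0.0564
grasp_force: 54.5
time_s: 20.57
tool_pos: [0.6028, -0.0162, 0.1234]
tool_rot: [-0.001, -3.141, -0.0]
ft_force: [-0.4, 0.8, -0.7]
gripper_width: 0.0856
grasp_force: 0.0
```

```bash
python3 -m pendant '[{"x":0,"y":0,"z":-0.006,"rx":0,"ry":0,"rz":0,"gripper":0},{"x":0,"y":0,"z":-0.016,"rx":0,"ry":0,"rz":0,"gripper":0},{"x":0,"y":0,"z":-0.03,"rx":0,"ry":0,"rz":0,"gripper":0},{"x":0,"y":0,"z":-0.05,"rx":0,"ry":0,"rz":0,"gripper":0},{"x":0,"y":0,"z":-0.075,"rx":0,"ry":0,"rz":0,"gripper":0},{"x":0,"y":0,"z":-0.1,"rx":0,"ry":0,"rz":0,"gripper":0},{"x":0,"y":0,"z":-0.11,"rx":0,"ry":0,"rz":0,"gripper":0},{"x":0,"y":0,"z":-0.11,"rx":0,"ry":0,"rz":0,"gripper":0},{"x":0,"y":0,"z":-0.11,"rx":0,"ry":0,"rz":0,"gripper":0}]';python3 -c "
from h import *
to([.603,-.0155,.168])
D=two();np.set_printoptions(precision=1,suppress=True)
d=D['scene'];th=np.linspace(0,6.28,60)
h=cv2.cvtColor(d['image'],cv2.COLOR_BGR2HSV)
for nm,lo,hi in(('g',(45,120,50),(85,255,255)),('y',(22,120,60),(35,255,255))):
  m=cv2.inRange(h[140:230,230:310],lo,hi);k,l,st,c=cv2.connectedComponentsWithStats(m);i=1+np.argmax(st[1:,4]);print(nm,st[i]+[230,140,0,0,0],c[i]+[230,140])
J=np.array([.603,-.0155,.1419])
for nm,z,r in(('rim bot',0,.029),('rim top',.016,.029),('cap bot',.016,.0255),('cap top',.030,.0255),('knob top',.048,.009)):
  q=np.array([proj(d,J+[r*np.cos(t),r*np.sin(t),z]) for t in th]);print(nm,q.min(0),q.max(0),proj(d,J+[0,0,z]))
for o in spot_in('scene','outer_knob')[:3]:print(o)
a=d['image'][140:240,220:320];b=D['top']['image'][155:255,250:350]
cv2.imwrite('pics/seat.png',cv2.resize(np.clip(255*(np.hstack([a,b])/255.)**.7,0,255).astype('uint8'),None,fx=4,fy=4,interpolation=cv2.INTER_CUBIC))
"
```

```text
time_s: 21.32
tool_pos: [0.6032, -0.0164, 0.2338]
tool_rot: [0.0, 3.141, -0.0]
ft_force: [0.4, 0.3, -1.4]
gripper_width: 0.0854
grasp_force: 0.0
shift [0.0003 0.0009 0.0658] turn to square [-0.0002  0.001  -0.0003] t 21.32 pos [ 0.6032 -0.0164  0.2338] f [ 0.4  0.3 -1.4] w 0.0854 gf 0.0
g [260 183  20  16 205] [269.3 191.3]
y [258 190  23  15 137] [268.5 199.2]
rim bot [258.  190.6] [280.9 205.5] [269.5 197.9]
rim top [257.8 185.8] [281.  200.6] [269.4 193.1]
cap bot [259.2 186.6] [279.6 199.7] [269.4 193.1]
cap top [259.1 182.3] [279.7 195.4] [269.4 188.7]
knob top [265.7 180.8] [273.1 185.3] [269.4 183. ]
{'box': [262.2, 180.3, 17.3, 16.8], 'conf': 0.51}
{'box': [345.2, 249.6, 17.6, 21.3], 'conf': 0.5}
{'box': [288.1, 179.1, 33.1, 26.0], 'conf': 0.29}
```

View pics/seat.png

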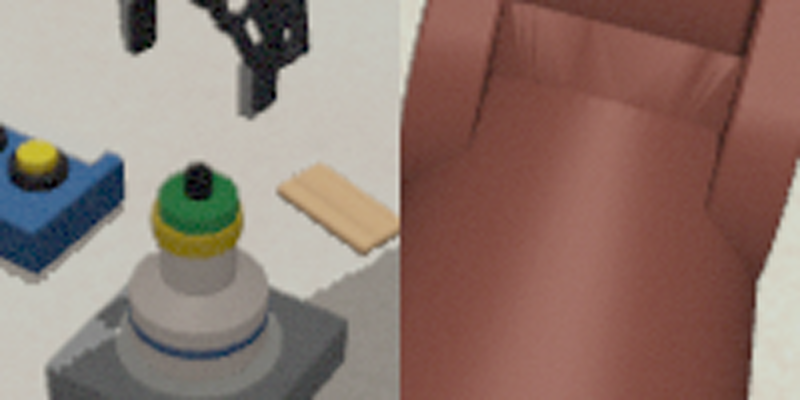

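The crop shows the nested lids seated level on the neck. The yellow rim's lower edge is at row 205, exactly as predicted, with the knob at scene (269,185), so the cap top is at z≈0.172. I'll go down for the knob.

```bash
python3 -m pendant '[{"x":0,"y":0.0005,"z":0.012,"rx":0,"ry":0,"rz":0,"gripper":0},{"x":0,"y":0.0005,"z":0.028,"rx":0,"ry":0,"rz":0,"gripper":0},{"x":0,"y":0.0005,"z":0.042,"rx":0,"ry":0,"rz":0,"gripper":0},{"x":0,"y":0.0005,"z":0.053,"rx":0,"ry":0,"rz":0,"gripper":0},{"x":0,"y":0.0005,"z":0.06,"rx":0,"ry":0,"rz":0,"gripper":0},{"x":0,"y":0.0005,"z":0.064,"rx":0,"ry":0,"rz":0,"gripper":0},{"x":0,"y":0.0005,"z":0.066,"rx":0,"ry":0,"rz":0,"gripper":0},{"x":0,"y":0.0005,"z":0.066,"rx":0,"ry":0,"rz":0,"gripper":0},{"x":0,"y":0.0005,"z":0.066,"rx":0,"ry":0,"rz":0,"gripper":0}]';python3 -m pendant '[{"x":0,"y":0,"z":0,"rx":0,"ry":0,"rz":0,"gripper":0.3},{"x":0,"y":0,"z":0,"rx":0,"ry":0,"rz":0,"gripper":0.5},{"x":0,"y":0,"z":0,"rx":0,"ry":0,"rz":0,"gripper":0.6},{"x":0,"y":0,"z":0,"rx":0,"ry":0,"rz":0,"gripper":0.65},{"x":0,"y":0,"z":0,"rx":0,"ry":0,"rz":0,"gripper":0.7},{"x":0,"y":0,"z":0,"rx":0,"ry":0,"rz":0,"gripper":0.75},{"x":0,"y":0,"z":0,"rx":0,"ry":0,"rz":0,"gripper":0.8},{"x":0,"y":0,"z":0,"rx":0,"ry":0,"rz":0,"gripper":1},{"x":0,"y":0,"z":0,"rx":0,"ry":0,"rz":0,"gripper":1},{"x":0,"y":0,"z":0,"rx":0,"ry":0,"rz":0,"gripper":1}]' 40
```

```text
time_s: 22.22
tool_pos: [0.6032, -0.0159, 0.1682]
tool_rot: [0.0, 3.141, -0.0]
ft_force: [-0.1, 0.0, 1.0]
gripper_width: 0.0854
grasp_force: 0.0
time_s: 23.05
tool_pos: [0.603, -0.0158, 0.1678]
tool_rot: [0.0, 3.141, 0.0]
ft_force: [-1.0, -0.5, 2.6]
gripper_width: 0.016
grasp_force: 39.0
```

Knob held (16 mm opening). Lifting straight up by 10 cm, slowly at first.

```bash
python3 -m pendant '[{"x":0,"y":0,"z":-0.002,"rx":0,"ry":0,"rz":0,"gripper":1},{"x":0,"y":0,"z":-0.005,"rx":0,"ry":0,"rz":0,"gripper":1},{"x":0,"y":0,"z":-0.009,"rx":0,"ry":0,"rz":0,"gripper":1},{"x":0,"y":0,"z":-0.014,"rx":0,"ry":0,"rz":0,"gripper":1},{"x":0,"y":0,"z":-0.02,"rx":0,"ry":0,"rz":0,"gripper":1},{"x":0,"y":0,"z":-0.028,"rx":0,"ry":0,"rz":0,"gripper":1},{"x":0,"y":0,"z":-0.038,"rx":0,"ry":0,"rz":0,"gripper":1},{"x":0,"y":0,"z":-0.05,"rx":0,"ry":0,"rz":0,"gripper":1},{"x":0,"y":0,"z":-0.064,"rx":0,"ry":0,"rz":0,"gripper":1},{"x":0,"y":0,"z":-0.078,"rx":0,"ry":0,"rz":0,"gripper":1},{"x":0,"y":0,"z":-0.09,"rx":0,"ry":0,"rz":0,"gripper":1},{"x":0,"y":0,"z":-0.097,"rx":0,"ry":0,"rz":0,"gripper":1}]';python3 -m pendant '[{"x":0,"y":0,"z":-0.003,"rx":0,"ry":0,"rz":0,"gripper":1},{"x":0,"y":0,"z":-0.003,"rx":0,"ry":0,"rz":0,"gripper":1},{"x":0,"y":0,"z":-0.003,"rx":0,"ry":0,"rz":0,"gripper":1},{"x":0,"y":0,"z":-0.003,"rx":0,"ry":0,"rz":0,"gripper":1},{"x":0,"y":0,"z":-0.003,"rx":0,"ry":0,"rz":0,"gripper":1},{"x":0,"y":0,"z":-0.003,"rx":0,"ry":0,"rz":0,"gripper":1}]'
python3 -c "
from h import *
D=two();np.set_printoptions(precision=1,suppress=True)
d=D['scene'];h=cv2.cvtColor(d['image'],cv2.COLOR_BGR2HSV)
for nm,lo,hi in(('g',(45,120,40),(85,255,255)),('y',(22,120,60),(35,255,255))):
  m=cv2.inRange(h[120:230,245:310],lo,hi);k,l,st,c=cv2.connectedComponentsWithStats(m);i=1+np.argmax(st[1:,4]);print(nm,st[i]+[245,120,0,0,0],c[i]+[245,120])
J=np.array([.603,-.0155,.1419]);print(proj(d,J+[0,0,.023]),proj(d,J+[0,0,.123]))
"
```

```text
time_s: 24.05
tool_pos: [0.6035, -0.0159, 0.2673]
tool_rot: [0.0, 3.139, -0.001]
ft_force: [0.7, -0.0, -0.9]
gripper_width: 0.0159
grasp_force: 39.0
time_s: 24.55
tool_pos: [0.6026, -0.0157, 0.2669]
tool_rot: [-0.001, -3.141, -0.001]
ft_force: [-0.3, 0.5, -0.9]
gripper_width: 0.0159
grasp_force: 39.0
g [260 152  20  14 189] [269.  158.8]
y [258 186  23  19 350] [268.9 194.7]
[269.4 190.9] [269.3 157.8]
```

Green is 10 cm up and upright. The yellow rim's lower edge is still at row 204, so it is undisturbed. Handing in.

```bash
python3 -c "
from bench import order
print(order.finish_job())"
```

```text
the job is handed in; nothing more can be done
None
```

I pressed the red, yellow and blue keys fully in that order, seated both lids in the jar, and handed the job in holding the green outer lid upright about 10 cm above its seat, with the yellow inner lid undisturbed.

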